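# Bring the trimmer wheel's set screw to the top and refit the cover

## Robot

A 6-joint arm with a two-finger parallel gripper is mounted at the origin on the work surface. World frame = base frame: x ahead of the robot, y to its left, z up, the work surface at z = 0. Lengths are in m, angles in rad, forces in N, time in s.
With the tool pointing down it reaches from about 0.3 to 0.775 m from the base axis. Payload 14.6 kg.
Tool frame: the origin (TCP) lies between the finger pads; the fingertips stand 19 mm ahead of it and the grasp point (between the pads) is the TCP; x points along the fingers, y is the direction in which the jaws open and shut, and the axes are right-handed (so a half turn about x gives the same grasp; the last joint's range is limited). The gripper opens to 94 mm and grips with 3 to 60 N. Pads are 16 mm wide; open, the fingers measure 119 mm over their backs; the gripper's body (75 mm by 177 mm) begins 78 mm behind the grasp point.
Start: joints at [-1.414, 0.3, 1.521, -0, 1.321, -0.067], TCP at [0.122, -0.536, 0.224] pointing down, gripper open.
Joint ranges: [-3.03, 3.03], [-0.79, 2.21], [0.23, 2.52], [-1.04, 4.18], [0, 3.07], [-2.55, 2.55]. Speed limits (rad/s): [2.22, 2.22, 2.57, 3.14, 3.14, 3.14].

## Interface

Orientations are given as a unit quaternion [w, x, y, z].
In Python, from cell import r, vision, find_in, trace, pinpoint gives the robot as it stands.
- The arm moves only by the tool servo_tool, never from a script. Its argument "motion" is a list of rows, each an object of numbers: "rx", "ry", "rz": the turn, a rotation vector about the tool's x, y, z in rad; "dx", "dy", "dz": the shift along the tool's x, y, z in mm; "grip": the opening, from -1 (shut) to 1 (fully open). In form: [{"rx": .., "ry": .., "rz": .., "dx": .., "dy": .., "dz": .., "grip": ..}, ...]. A call has 1 to 20 rows; each row is the pose to reach, as a shift and turn from the pose measured when the call began, along the tool's axes at that moment; what a row does not reach only later rows make up. A row lasts 1/8 s, in which the tool goes at most 62.5 mm and 10.7 degrees, less where a joint would pass 70% of its speed; a pose out of reach is approached as far as the arm can. A call with a gripper value outside its range is refused whole. The fingers move at their own pace and stop on an object; "squeeze" is the grip in N (left out, the last holds). Time passes only in rows, so rows that repeat a pose let the fingers close. It gives the time, the measured TCP pose, the force and the opening at its end, in the units of the state.
- r.get_state(): the state, without advancing time (a new reading comes with each control period).
- vision.read_camera(name): name is "side" or "top" or "wrist"; returns a dict with "color" (400x640x3 uint8, red, green, blue), "range_z" (400x640 float32, m along the optical axis (not along the pixel's ray), 0 where there is no reading), "camera_matrix" (3x3 intrinsics, pixels), "pose" (4x4, takes a point from camera to world coordinates); the wrist camera has in their place "mount" (4x4, takes a point from camera to tool coordinates, whose origin is the TCP and whose axes are the tool frame's). Camera axes: x right, y up, looking along -z (the intrinsics and any distortion apply to the point x, -y, -z); pixel columns grow to the right and rows downward; lengths in m; the calibration is good to about 2 mm. A picture is of the moment at which its call begins: read the wrist's pose just before it.
- r.finish_job(): hands the job in, once; it reports no verdict.
Trained networks look in a picture, given as the dict that the camera call returned (one of the last four; its "shot" number tells which), for a name from the list of things; names that differ only in an ending like _2 or _b are one class to them, and where a whole thing is asked for, a point or a joint stands for the part that bears it (a point fixed in the world has none). Each returns a list of dicts, best first, with "score" (0 to 1); they miss things now and then, are a little off and sometimes report something else, mostly with a low value. They report only what shows in the picture. A call takes as long as a camera call.
- find_in(picture, thing): "at" ([x, y, z] in m, in the coordinates of the camera as it stood for that picture, good to about 4 mm: the middle of the surface that is visible of it).
- trace(picture, thing): "pixels" (400x640 bool, what is visible of it).
- pinpoint(picture, thing): "at" ([x, y, z] in m, in the coordinates of the camera as it stood for that picture, good to about 4 mm: a listed point, or the origin of a listed thing).
The state is a dict: "time": time; "q": joint angles; "dq": joint speeds; "joint_torque": joint torques, N m; "ee_pos": TCP position; "tcp_rot": TCP orientation; "force": force on the tool from outside, world axes, zero at the start; "wrist_torque": the same for the moment, N m; "opening": finger opening in m.
Only numpy, scipy, OpenCV 4.12 (cv2) and the standard library are available. Lean on these libraries where they do the work, as an engineer would, in place of code of your own. Each camera call takes 0.05 s, during which the arm holds its last target. There are 200 camera calls.

## Task

The model trimmer's top cover is off for tightening the wheel. Turn the wheel by hand until the red paint mark on its rim, now hidden down in the casing, stands at the very top and stays there; then lower the blue cover over its two locating pins, access hole on the motor side, until it rests flush all round, without dropping it. Leave the other things on the bench where they are.

Things in the scene. Friction and masses are not known exactly. Their poses are not given: they have to be found in the camera images.
- trimmer: Grey model trimmer, fixed; origin on the bench below the wheel's centre, z up. Own -x is the front: work table with steel guide slide, to 226 mm ahead, parts up to 136 mm high. +x: motor, to 246 mm behind, 190 mm high. Axle along x, 125 mm up. Open-topped casing round the wheel: 112 mm (x) by 304 mm (y) over its ears, edge 180 mm up, 50 mm clear inside to each side of the wheel's mid plane.
- wheel (a joint): Turn (rad) of the trimming wheel, no stops, counted on past full turns: 0 (or k x 2 pi) with the red mark at the top; grows as the rim's top moves to the trimmer's -y. Upright aluminium disc, 200 mm diameter, 15 mm thick, mid plane at the trimmer's x = 0; its top 45 mm stand free above the casing and can be pinched across the 15 mm from above. Drag of 0.12 N m holds it where left.
- mark (a point): Middle of the red paint mark on the wheel's rim (radius 100 mm), 12 mm long along the rim, with a stripe down the motor-side face to the hub's set screw. At the top it is 225 mm above the bench. It starts 66 to 180 degrees from the top, either way, below the casing's edge.
- cover: Loose blue cover, 0.4 kg, mouth down on bench. Origin mid underside, z up, long way along own y. Shell 106 (x) by 216 (y) by 59 mm high, sloping shoulders, 53 mm clear depth over the middle 120 mm, 100 mm wide inside. End tabs 4 mm thick, 90 mm wide, underside z = 0, out to 149 mm; holes at x = 0, y = 128 mm (round, 12 mm) and -128 mm (12 by 17 mm). Fitted: origin at seat, axes as the trimmer's.
- handle (a point): Middle of the black bow handle's grip bar on the cover, at x = -15 mm, y = 0, z = 91 mm of the cover: bar 12 mm wide (cover x), 90 mm long (cover y), 12 mm high, with 26 mm free under it between its two posts (66 mm apart).
- access_hole (a point): Centre of the 24 mm hole for the hex key in the cover's top, at x = +26 mm, y = 0, z = 59 mm of the cover; the hole is beside the handle and goes to the trimmer's motor side (+x).
- seat (a point): Centre of the casing's top edge, 180 mm above the trimmer's origin: where the fitted cover's origin comes to lie.
- pin_left (a point): Tip of the steel locating pin on the ear at the trimmer's y = +128 mm: 8 mm thick, 18 mm tall above the ear, the last 8 mm tapering to 3 mm.
- pin_right (a point): Tip of the like pin at the trimmer's y = -128 mm.
- cast: Bystander: ochre stone dental cast, 68 mm by 64 mm, 32 mm high, loose; origin under it.
- model_base: Bystander: black resin model base, 68 mm by 64 mm, 16 mm high, loose; origin under it.
- die_tray: Bystander: clear acrylic die tray with eight cells, 85 mm (x) by 130 mm (y) by 24 mm, with four ochre dies in it, loose; origin under it.
- pin_cutter: Bystander: pin cutter with a silver knurled handle, 145 mm long (x), 17 mm high, loose, lying on the bench; origin on the bench under the tool, near its head.

How it is judged:
On the way, in this order (a step that is already met when the one before it is completed fails the run):
1. the red mark stands at the top of the wheel, the wheel is still and let go, and the cover is not on yet (y of mark in the frame of trimmer between -0.01 and 0.01 m and z of mark in the frame of trimmer above 0.215 m and velocity of joint wheel between -0.08 and 0.08 rad/s and contact force between the fingers and trimmer below 0.5 N and distance between cover and seat above 0.04 m), for 0.3 s.
2. the cover sits flush over both pins, access hole on the motor side (z of cover in the frame of seat between -0.004 and 0.002 m and horizontal distance between cover and seat below 0.005 m and x of access_hole in the frame of trimmer above 0.015 m and angle between cover's own z axis and vertical below 0.025 rad), for 0.2 s.
At the end, for the whole second after the job is handed in: The red mark is within 10 mm of straight above the axle, the wheel still; the cover lies on the casing over both pins (underside within 2 mm of the casing's edge, 5 mm of centre, tilt under 0.025 rad), access hole on the motor side, at rest (all of step 2 and y of mark in the frame of trimmer between -0.01 and 0.01 m and z of mark in the frame of trimmer above 0.215 m and velocity of joint wheel between -0.08 and 0.08 rad/s and linear speed of cover below 0.02 m/s); the robot touches nothing.
It fails at once if the cover is dropped (falls free, faster than 0.35 m/s, out of the fingers) (contact force between the fingers and cover below 0.3 N and linear speed of cover above 0.35 m/s).
It fails at once if a bystander (cast, model base, die tray, pin cutter) is moved more than 20 mm (distance of any of cast, model_base, die_tray, pin_cutter from where it was at the start of the episode above 0.02 m).
It also fails if it takes over 72 s, if anything falls off the work surface, if the arm or the gripper's body presses on something with over 40 N, if the wrist force passes 120 N, or if a joint passes its speed limit or range.

## Working session

There is one attempt and no reset: what is moved stays moved. The work goes in short steps, Python scripts to look and compute and a tool call to move; the robot and the scene stay as the last step left them, time stands still between calls to the robot, and variables do not carry over. Pictures are saved under pics/ and viewed, about 8 in all and at most 12, crops included, and the job is handed in when it is done.

Besides the shell and the picture viewer there is one more tool, called after "Call:" as name([rows], argument=value, ...), one row to a line, values as JSON. servo_tool: Moves the arm, as the interface text tells. Its arguments: {"type":"object","properties":{"motion":{"type":"array","items":{"type":"object","properties":{"rx":{"type":"number"},"ry":{"type":"number"},"rz":{"type":"number"},"dx":{"type":"number"},"dy":{"type":"number"},"dz":{"type":"number"},"grip":{"type":"number"}}}},"squeeze":{"type":"number"}},"required":["motion"]}

```bash
mkdir -p pics && ls
cat > h.py <<'E'
import numpy as np, cv2
from scipy.spatial.transform import Rotation as R
from cell import r, vision, find_in, trace, pinpoint
def T():
    s=r.get_state(); q=s["tcp_rot"]; M=np.eye(4); M[:3,:3]=R.from_quat([q[1],q[2],q[3],q[0]]).as_matrix(); M[:3,3]=s["ee_pos"]; return M
def shot(n):
    t=T(); p=vision.read_camera(n); P=np.array(p["pose"]) if "pose" in p else t@np.array(p["mount"]); return p,P
def w(P,a): return (P@np.r_[a,1])[:3]
def cloud(p,P):
    K=np.array(p["camera_matrix"]);z=p["range_z"];v,u=np.mgrid[:400,:640]
    c=np.stack([(u-K[0,2])/K[0,0]*z,-(v-K[1,2])/K[1,1]*z,-z,np.ones_like(z)],-1)
    return (c@P.T)[...,:3]
def save(n,im): cv2.imwrite("pics/"+n,im[...,::-1])
E
python3 - <<'E'
from h import *
np.set_printoptions(precision=4,suppress=True)
print(T()); 
ims=[]
for n in("top","side"):
    p,P=shot(n); ims.append(p["color"]); print(n,P[:3],p.keys())
    for t in["trimmer","seat","pin_left","pin_right","cover","handle","access_hole","mark","cast","model_base","die_tray","pin_cutter"]:
        for k in pinpoint(p,t)[:2]: print(t,w(P,k["at"]),round(k["score"],2))
im=np.vstack(ims); save("a.png",cv2.resize(im,(480,600)))
E
```

```text
pics
[[-0.0002  0.2219 -0.9751  0.122 ]
 [ 0.0011 -0.9751 -0.2219 -0.536 ]
 [-1.     -0.0011 -0.0001  0.2239]
 [ 0.      0.      0.      1.    ]]
top [[ 0.0142  0.9971 -0.0745  0.4717]
 [-0.9998  0.0152  0.0122 -0.0986]
 [ 0.0133  0.0743  0.9972  1.3423]] dict_keys(['color', 'range_z', 'camera_matrix', 'pose', 'shot'])
trimmer [ 0.5601 -0.137  -0.0041] 0.79
trimmer [ 0.531  -0.0122  0.1945] 0.36
seat [ 0.5623 -0.1348  0.1815] 0.95
pin_left [ 0.5306 -0.011   0.1986] 0.95
pin_left [ 0.5877 -0.262   0.1986] 0.68
pin_right [ 0.5887 -0.2597  0.1977] 0.86
cover [0.4573 0.2707 0.0008] 0.81
handle [0.4579 0.2618 0.0943] 0.98
handle [ 0.5635 -0.1356  0.1802] 0.4
access_hole [0.4703 0.2989 0.0574] 0.56
mark [ 0.5415 -0.0597  0.0673] 0.79
cast [ 0.7202  0.3057 -0.0033] 0.98
cast [ 0.7271  0.1621 -0.0043] 0.44
model_base [ 0.728   0.1628 -0.0051] 0.7
model_base [ 0.5881 -0.2581  0.1973] 0.2
die_tray [ 0.5251 -0.5239  0.0013] 0.85
die_tray [ 0.6541 -0.4294  0.0024] 0.71
pin_cutter [ 0.6558 -0.4306  0.0047] 0.48
side [[ 0.9798  0.1064 -0.1696  0.3775]
 [-0.1998  0.4642 -0.8629 -1.0608]
 [-0.0131  0.8793  0.4761  0.7007]] dict_keys(['color', 'range_z', 'camera_matrix', 'pose', 'shot'])
trimmer [ 0.566  -0.1312 -0.0005] 0.9
seat [ 0.5617 -0.138   0.1796] 0.74
pin_left [ 0.5362 -0.0105  0.197 ] 0.59
pin_right [ 0.5916 -0.256   0.1955] 0.61
cover [0.4666 0.27   0.0011] 0.55
handle [0.4598 0.2607 0.0918] 0.82
access_hole [0.4686 0.3    0.0571] 0.96
cast [0.7197 0.3014 0.0017] 0.73
cast [ 0.5922 -0.2599  0.198 ] 0.22
die_tray [ 0.5304 -0.5195  0.0023] 0.8
pin_cutter [ 0.6551 -0.4252 -0.0012] 0.61
```

View pics/a.png

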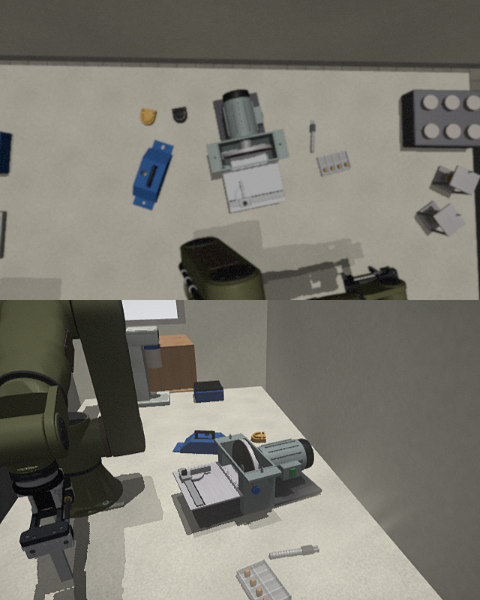

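Call:
servo_tool([
  {"dx": -60},
  {"dx": -136},
  {"dx": -136,"dy": -40,"dz": -70,"rx": -0.18},
  {"dx": -136,"dy": -70,"dz": -125,"rx": -0.36},
  {"dx": -136,"dy": -105,"dz": -185,"rx": -0.54},
  {"dx": -136,"dy": -140,"dz": -250,"rx": -0.72},
  {"dx": -136,"dy": -175,"dz": -310,"rx": -0.9},
  {"dx": -136,"dy": -205,"dz": -365,"rx": -1.08},
  {"dx": -136,"dy": -235,"dz": -420,"rx": -1.26},
  {"dx": -136,"dy": -265,"dz": -470,"rx": -1.44},
  {"dx": -136,"dy": -292,"dz": -518,"rx": -1.571},
  {"dx": -136,"dy": -292,"dz": -518,"rx": -1.571},
  {"dx": -136,"dy": -292,"dz": -518,"rx": -1.571,"grip": -0.15},
])

```text
validation failed for argument at $.mo...
```

```bash
cat >> h.py <<'E'
np.set_printoptions(precision=4,suppress=True)
def rel(X):  # world 4x4 target -> tool shift mm, rotvec
    D=np.linalg.inv(T())@X
    return np.round(np.r_[D[:3,3]*1000,R.from_matrix(D[:3,:3]).as_rotvec()],3)
E
python3 - <<'E'
from h import *
print(T(),r.get_state()["q"],r.get_state()["opening"])
p,P=shot("wrist"); print(p["mount"]); print(P)
for t in["trimmer","seat","pin_left","pin_right","mark","wheel"]:
    for k in pinpoint(p,t)[:2]: print(t,w(P,k["at"]),round(k["score"],2))
save("b.png",p["color"])
E
```

```text
[[-0.      0.2219 -0.9751  0.122 ]
 [-0.     -0.9751 -0.2219 -0.5363]
 [-1.      0.      0.      0.2244]
 [ 0.      0.      0.      1.    ]] [-1.4136  0.2999  1.521  -0.      1.3207 -0.0666] 0.09392665313174567
[[-0.0004  0.2734 -0.9619 -0.1608]
 [ 1.      0.0006 -0.0003 -0.0012]
 [ 0.0005 -0.9619 -0.2734 -0.0806]
 [ 0.      0.      0.      1.    ]]
[[ 0.2214  0.9381  0.2665  0.2004]
 [-0.9752  0.2128  0.061  -0.5172]
 [ 0.0005 -0.2734  0.9619  0.3852]
 [ 0.      0.      0.      1.    ]]Traceback (most recent call last):
  File "<stdin>", line 5, in <module>
ValueError: it knows: access_hole, cast, cover, die_tray, handle, mark, model_base, pin_cutter, pin_left, pin_right, seat, trimmer
```

Call:
servo_tool([
  {"dx": -60,"dy": 0,"dz": 0,"rx": 0,"ry": 0,"rz": 0,"grip": 1},
  {"dx": -136,"dy": 0,"dz": 0,"rx": 0,"ry": 0,"rz": 0,"grip": 1},
  {"dx": -136,"dy": -40,"dz": -70,"rx": -0.18,"ry": 0,"rz": 0,"grip": 1},
  {"dx": -136,"dy": -70,"dz": -125,"rx": -0.36,"ry": 0,"rz": 0,"grip": 1},
  {"dx": -136,"dy": -105,"dz": -185,"rx": -0.54,"ry": 0,"rz": 0,"grip": 1},
  {"dx": -136,"dy": -140,"dz": -250,"rx": -0.72,"ry": 0,"rz": 0,"grip": 1},
  {"dx": -136,"dy": -175,"dz": -310,"rx": -0.9,"ry": 0,"rz": 0,"grip": 1},
  {"dx": -136,"dy": -205,"dz": -365,"rx": -1.08,"ry": 0,"rz": 0,"grip": 1},
  {"dx": -136,"dy": -235,"dz": -420,"rx": -1.26,"ry": 0,"rz": 0,"grip": 1},
  {"dx": -136,"dy": -265,"dz": -470,"rx": -1.44,"ry": 0,"rz": 0,"grip": 0.5},
  {"dx": -136,"dy": -292,"dz": -518,"rx": -1.571,"ry": 0,"rz": 0,"grip": -0.1},
  {"dx": -136,"dy": -292,"dz": -518,"rx": -1.571,"ry": 0,"rz": 0,"grip": -0.1},
  {"dx": -136,"dy": -292,"dz": -518,"rx": -1.571,"ry": 0,"rz": 0,"grip": -0.1},
], squeeze=40)

```text
time: 3.22
ee_pos: [0.5634, -0.135, 0.3597]
tcp_rot: [0.553, 0.44, 0.554, -0.44]
force: [-0.5, -0.7, -0.7]
opening: 0.0575
```

Run:
```python
from h import *
print(T(),r.get_state()["q"],r.get_state()["opening"],r.get_state()["time"])
p,P=shot("wrist"); print(P)
for t in["trimmer","seat","pin_left","pin_right","mark"]:
    for k in pinpoint(p,t)[:2]: print(t,w(P,k["at"]),round(k["score"],2))
save("b.png",p["color"])
```

```text
[[-0.001   0.9744  0.2248  0.5634]
 [ 0.0004  0.2248 -0.9744 -0.135 ]
 [-1.     -0.0009 -0.0006  0.3597]
 [ 0.      0.      0.      1.    ]] [-0.2985  0.3097  1.2009  0.0001  1.6321 -0.5252] 0.057503550678452434 3.225
[[ 0.9745 -0.2162 -0.0596  0.5465]
 [ 0.2242  0.9375  0.2659 -0.0562]
 [-0.0016 -0.2725  0.9621  0.5205]
 [ 0.      0.      0.      1.    ]]
trimmer [ 0.5623 -0.1307  0.0003] 0.71
seat [ 0.5645 -0.1352  0.1832] 0.89
pin_left [ 0.5323 -0.0075  0.1993] 0.9
pin_left [ 0.5678 -0.1356  0.0004] 0.41
pin_right [ 0.5904 -0.259   0.2008] 0.86
```

View pics/b.png

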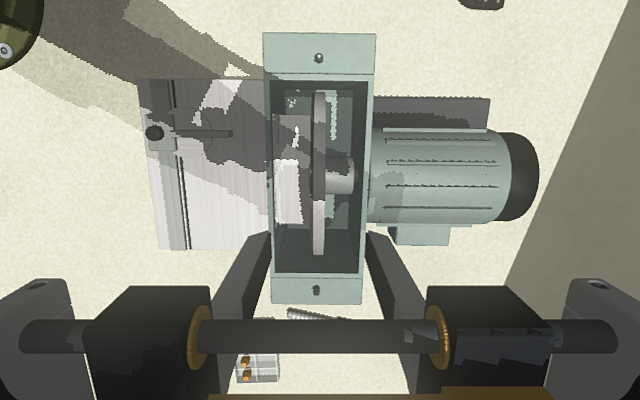

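Run:
```python
from h import *
p,P=shot("wrist"); C=cloud(p,P).reshape(-1,3); 
near=np.hypot(C[:,0]-.562,C[:,1]+.135)<.17
m=near&(abs(C[:,2]-.18)<.005)
rect=cv2.minAreaRect((C[m][:,:2]*1000).astype(np.float32)); print(rect,np.median(C[m][:,2]))
y=np.radians(12.9);ax=np.array([np.cos(y),np.sin(y)]);ay=np.array([-ax[1],ax[0]])
d=C[:,:2]-[.5615,-.1345];lx=d@ax;ly=d@ay
k=near&(C[:,2]>.188)&(abs(lx)<.03)&(abs(ly)<.09)
print(k.sum(),np.percentile(lx[k],[1,50,99]),np.percentile(ly[k],[1,99]),C[k][:,2].max())
k2=k&(C[:,2]>.2); print(np.polyfit(ly[k2],lx[k2],1))
from scipy.optimize import least_squares
f=least_squares(lambda a:np.hypot(ly[k]-a[0],C[k][:,2]-a[1])-.1,[0,.125],loss="soft_l1",f_scale=.001);print("wheel centre ly,z",f.x)
for s in(1,-1):
    k=near&(C[:,2]>.187)&(abs(ly-s*.128)<.012)&(abs(lx)<.012);print("pin",k.sum(),C[k].mean(0),lx[k].mean(),ly[k].mean())
```

```text
((617.6007080078125, -121.13993835449219), (224.69422912597656, 304.3572082519531), 12.385703086853027) 0.1806440359479406
27259 [-0.0296  0.0009  0.0296] [-0.0409  0.0779] 0.5215331520926337
[-0.0057 -0.0001]
wheel centre ly,z [-0.0709  0.426 ]
pin 61 [ 0.5355 -0.0091  0.1941] 0.0026538358005787147 0.12802465860859255
pin 46 [ 0.5895 -0.2564  0.1935] 6.834591108164774e-05 -0.12503955898247712
```

Call:
servo_tool([
  {"dx": 20,"dy": 0,"dz": -20,"rx": 0.01,"ry": -0.17,"rz": 0,"grip": -0.1},
  {"dx": 50,"dy": 0,"dz": -50,"rx": 0.01,"ry": -0.35,"rz": 0,"grip": -0.1},
  {"dx": 90,"dy": 0,"dz": -85,"rx": 0.01,"ry": -0.52,"rz": 0,"grip": -0.1},
  {"dx": 120,"dy": 0,"dz": -98,"rx": 0.01,"ry": -0.698,"rz": 0,"grip": -0.1},
  {"dx": 120,"dy": 0,"dz": -98,"rx": 0.01,"ry": -0.698,"rz": 0,"grip": -0.1},
  {"dx": 143,"dy": 0,"dz": -78,"rx": 0.01,"ry": -0.698,"rz": 0,"grip": -0.1},
  {"dx": 167,"dy": 0,"dz": -58,"rx": 0.01,"ry": -0.698,"rz": 0,"grip": -0.1},
  {"dx": 167,"dy": 0,"dz": -58,"rx": 0.01,"ry": -0.698,"rz": 0,"grip": -0.1},
  {"dx": 167,"dy": 0,"dz": -58,"rx": 0.01,"ry": -0.698,"rz": 0,"grip": -1},
  {"dx": 167,"dy": 0,"dz": -58,"rx": 0.01,"ry": -0.698,"rz": 0,"grip": -1},
  {"dx": 167,"dy": 0,"dz": -58,"rx": 0.01,"ry": -0.698,"rz": 0,"grip": -1},
  {"dx": 167,"dy": 0,"dz": -58,"rx": 0.01,"ry": -0.698,"rz": 0,"grip": -1},
], squeeze=30)

```text
time: 5.08
ee_pos: [0.5504, -0.0802, 0.1946]
tcp_rot: [0.707, 0.267, 0.327, -0.567]
force: [11.9, -0.1, -1.3]
opening: 0.0148
```

```bash
cat >> h.py <<'E'
TC=np.array([.5628,-.1338]);YAW=np.radians(12.4)
TR=np.eye(4);TR[:3,:3]=R.from_euler("z",YAW).as_matrix();TR[:2,3]=TC
def wheelpose(phi,rho):  # tool pose pinching at phi deg towards trimmer +y
    a=np.radians(phi);X=np.eye(4)
    x=np.array([0,-np.sin(a),-np.cos(a)]);y=np.array([1.,0,0]);X[:3,:3]=np.c_[x,y,np.cross(x,y)]
    X[:3,3]=[0,rho*np.sin(a),.125+rho*np.cos(a)];return TR@X
E
python3 - <<'E'
from h import *
s=r.get_state();print(np.linalg.inv(TR)@T(),s["opening"],s["force"],s["q"])
for a in range(30,-41,-10): print(a,rel(wheelpose(a,.088)))
print(rel(wheelpose(-40,.15)))
E
```

```text
[[ 0.0051  1.     -0.0049 -0.0005]
 [-0.6429 -0.0004 -0.7659  0.055 ]
 [-0.7659  0.0071  0.6429  0.1946]
 [ 0.      0.      0.      1.    ]] 0.014821445548337033 [11.8903 -0.1397 -1.3243] [ 0.0793  0.3271  1.7043 -0.7788  1.1332  0.2185]
30 [ 2.054  0.596 12.686 -0.004  0.175 -0.006]
20 [ 6.028  0.648 27.502 -0.004  0.349 -0.006]
10 [12.513  0.682 41.403 -0.003  0.524 -0.006]
0 [21.314  0.699 53.967 -0.003  0.698 -0.007]
-10 [32.163  0.696 64.811 -0.002  0.873 -0.007]
-20 [44.73   0.675 73.607 -0.002  1.047 -0.007]
-30 [58.634  0.635 80.087 -0.001  1.222 -0.007]
-40 [73.451  0.578 84.054 -0.     1.396 -0.008]
[ 62.699   0.932 145.113  -0.      1.396  -0.008]
```

Call:
servo_tool([
  {"dx": 2,"dy": 1,"dz": 12.7,"rx": 0,"ry": 0.175,"rz": 0,"grip": -1},
  {"dx": 6,"dy": 1,"dz": 27.5,"rx": 0,"ry": 0.349,"rz": 0,"grip": -1},
  {"dx": 12.5,"dy": 1,"dz": 41.4,"rx": 0,"ry": 0.524,"rz": 0,"grip": -1},
  {"dx": 21.3,"dy": 1,"dz": 54,"rx": 0,"ry": 0.698,"rz": 0,"grip": -1},
  {"dx": 32,"dy": 1,"dz": 64.8,"rx": 0,"ry": 0.873,"rz": 0,"grip": -1},
  {"dx": 44.7,"dy": 1,"dz": 73.6,"rx": 0,"ry": 1.047,"rz": 0,"grip": -1},
  {"dx": 58.6,"dy": 1,"dz": 80,"rx": 0,"ry": 1.222,"rz": 0,"grip": -1},
  {"dx": 73.5,"dy": 1,"dz": 84,"rx": 0,"ry": 1.396,"rz": 0,"grip": -1},
  {"dx": 73.5,"dy": 1,"dz": 84,"rx": 0,"ry": 1.396,"rz": 0,"grip": -1},
  {"dx": 73.5,"dy": 1,"dz": 84,"rx": 0,"ry": 1.396,"rz": 0,"grip": -1},
])

```text
time: 6.32
ee_pos: [0.5746, -0.1899, 0.1913]
tcp_rot: [0.331, 0.569, 0.706, -0.264]
force: [-7.9, -6.2, -4.0]
opening: 0.0151
```

Run:
```python
from h import *
s=r.get_state();print(np.linalg.inv(TR)@T(),s["opening"],s["force"],s["q"])
print(rel(wheelpose(-40,.15)))
print(rel(wheelpose(-20,.2)))
print(rel(wheelpose(10,.2)))
print(rel(wheelpose(40,.15)))
```

```text
[[ 0.0032  1.      0.0023 -0.0005]
 [ 0.6422 -0.0003 -0.7666 -0.0573]
 [-0.7665  0.0039 -0.6422  0.1913]
 [ 0.      0.      0.      1.    ]] 0.015134674283476045 [-7.9463 -6.2468 -4.0331] [-0.5716  0.7172  1.1187  0.4875  1.8094 -0.796 ]
[-62.385   0.742  -1.274   0.002   0.001  -0.003]
[-100.378    1.021  -69.648    0.002   -0.348   -0.004]
[ -41.064    1.023 -154.5      0.001   -0.872   -0.004]
[  61.45     0.68  -149.093   -0.      -1.395   -0.004]
```

Call:
servo_tool([
  {"dx": 0,"dy": 0,"dz": 0,"rx": 0,"ry": 0,"rz": 0,"grip": -0.1},
  {"dx": 0,"dy": 0,"dz": 0,"rx": 0,"ry": 0,"rz": 0,"grip": -0.1},
  {"dx": -62,"dy": 1,"dz": -1,"rx": 0,"ry": 0,"rz": 0,"grip": -0.1},
  {"dx": -90,"dy": 1,"dz": -35,"rx": 0,"ry": -0.175,"rz": 0,"grip": -0.1},
  {"dx": -100,"dy": 1,"dz": -70,"rx": 0,"ry": -0.35,"rz": 0,"grip": -0.1},
  {"dx": -80,"dy": 1,"dz": -100,"rx": 0,"ry": -0.52,"rz": 0,"grip": -0.1},
  {"dx": -65,"dy": 1,"dz": -130,"rx": 0,"ry": -0.7,"rz": 0,"grip": -0.1},
  {"dx": -41,"dy": 1,"dz": -154,"rx": 0,"ry": -0.87,"rz": 0,"grip": -0.1},
  {"dx": -41,"dy": 1,"dz": -154,"rx": 0,"ry": -0.87,"rz": 0,"grip": -0.1},
])

```text
time: 7.45
ee_pos: [0.555, -0.0962, 0.3227]
tcp_rot: [0.6, 0.403, 0.501, -0.477]
force: [1.1, -0.5, 0.3]
opening: 0.042
```

Run:
```python
from h import *
s=r.get_state();print(np.linalg.inv(TR)@T(),s["opening"],s["time"])
for n in("wrist","top"):
    p,P=shot(n)
    for k in pinpoint(p,"mark")[:3]: print(n,(np.linalg.inv(TR)@np.r_[w(P,k["at"]),1])[:3],round(k["score"],2))
    if n=="wrist":
        im=p["color"].astype(int);red=(im[...,0]>im[...,1]+50)&(im[...,0]>im[...,2]+50);red[250:]=0
        C=(cloud(p,P)[red]-TR[:3,3])@TR[:3,:3]; print(red.sum(),C[::max(1,len(C)//10)]); save("c.png",p["color"])
```

```text
[[ 0.0068  1.      0.0047  0.0004]
 [-0.1739  0.0058 -0.9848  0.0384]
 [-0.9847  0.0059  0.1739  0.3227]
 [ 0.      0.      0.      1.    ]] 0.042018061228495676 7.45
wrist [0.0017 0.0731 0.1958] 0.78
160 [[-0.0041  0.0772  0.1916]
 [-0.0015  0.0763  0.1917]
 [ 0.0012  0.0759  0.1935]
 [ 0.0038  0.0752  0.1942]
 [ 0.0064  0.0742  0.1935]
 [-0.0023  0.073   0.1959]
 [ 0.0003  0.0724  0.1968]
 [ 0.0029  0.0716  0.1972]
 [ 0.0055  0.0709  0.1978]
 [ 0.0073  0.0702  0.1985]]
```

View pics/c.png

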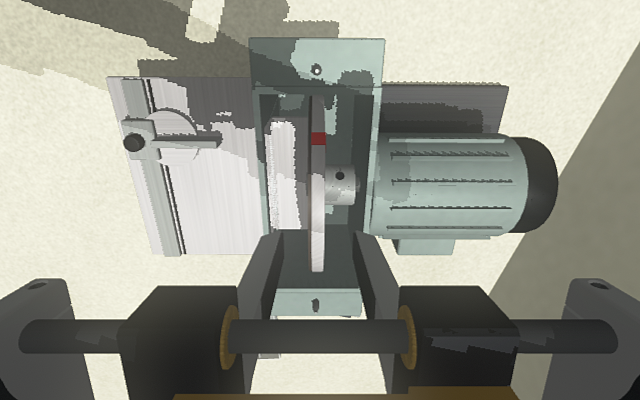

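Run:
```python
from h import *
for a,q in[(23,.15),(23,.088),(13,.088),(3,.088),(-7,.088),(-15,.088),(-23,.088),(-23,.15),(-23,.2),(-10,.21)]: print(a,q,rel(wheelpose(a,q)))
```

```text
23 0.15 [ 53.406  -0.194 -34.691  -0.002  -0.23   -0.003]
23 0.088 [113.776  -0.382 -20.572  -0.002  -0.23   -0.003]
13 0.088 [111.598  -0.343  -5.388  -0.002  -0.055  -0.004]
3 0.088 [112.09   -0.312   9.944  -0.002   0.119  -0.004]
-7 0.088 [115.237  -0.292  24.957  -0.002   0.294  -0.004]
-15 0.088 [119.604  -0.284  36.431  -0.001   0.433  -0.004]
-23 0.088 [125.525  -0.283  47.186  -0.001   0.573  -0.004]
-23 0.15 [73.432 -0.025 80.805 -0.001  0.573 -0.004]
-23 0.2 [ 31.422   0.183 107.918  -0.001   0.573  -0.004]
-10 0.21 [ 1.926  0.211 70.73  -0.001  0.346 -0.004]
```

Call:
servo_tool([
  {"dx": 53,"dy": 0.7,"dz": -35,"rx": 0,"ry": -0.15,"rz": 0,"grip": -0.1},
  {"dx": 54,"dy": 0.7,"dz": -34.5,"rx": 0,"ry": -0.23,"rz": 0,"grip": -0.1},
  {"dx": 113.8,"dy": 0.7,"dz": -20.5,"rx": 0,"ry": -0.23,"rz": 0,"grip": -0.1},
  {"dx": 113.8,"dy": 0.7,"dz": -20.5,"rx": 0,"ry": -0.23,"rz": 0,"grip": -0.3},
  {"dx": 113.8,"dy": 0.7,"dz": -20.5,"rx": 0,"ry": -0.23,"rz": 0,"grip": -1},
  {"dx": 113.8,"dy": 0.7,"dz": -20.5,"rx": 0,"ry": -0.23,"rz": 0,"grip": -1},
  {"dx": 113.8,"dy": 0.7,"dz": -20.5,"rx": 0,"ry": -0.23,"rz": 0,"grip": -1},
  {"dx": 111.6,"dy": 0.7,"dz": -5.4,"rx": 0,"ry": -0.055,"rz": 0,"grip": -1},
  {"dx": 112,"dy": 0.7,"dz": 10,"rx": 0,"ry": 0.119,"rz": 0,"grip": -1},
  {"dx": 115,"dy": 0.7,"dz": 25,"rx": 0,"ry": 0.294,"rz": 0,"grip": -1},
  {"dx": 119.6,"dy": 0.7,"dz": 36.4,"rx": 0,"ry": 0.433,"rz": 0,"grip": -1},
  {"dx": 125.5,"dy": 0.7,"dz": 47.2,"rx": 0,"ry": 0.573,"rz": 0,"grip": -1},
  {"dx": 125.5,"dy": 0.7,"dz": 47.2,"rx": 0,"ry": 0.573,"rz": 0,"grip": -1},
  {"dx": 125.5,"dy": 0.7,"dz": 47.2,"rx": 0,"ry": 0.573,"rz": 0,"grip": -1},
  {"dx": 125.5,"dy": 0.7,"dz": 47.2,"rx": 0,"ry": 0.573,"rz": 0,"grip": -0.1},
  {"dx": 125.5,"dy": 0.7,"dz": 47.2,"rx": 0,"ry": 0.573,"rz": 0,"grip": -0.1},
  {"dx": 73,"dy": 0.7,"dz": 81,"rx": 0,"ry": 0.573,"rz": 0,"grip": -0.1},
  {"dx": 31,"dy": 0.7,"dz": 108,"rx": 0,"ry": 0.573,"rz": 0,"grip": -0.1},
  {"dx": 2,"dy": 0.7,"dz": 71,"rx": 0,"ry": 0.4,"rz": 0,"grip": -0.1},
  {"dx": 2,"dy": 0.7,"dz": 71,"rx": 0,"ry": 0.3,"rz": 0,"grip": -0.1},
])

```text
time: 10.15
ee_pos: [0.5716, -0.1678, 0.3353]
tcp_rot: [0.519, 0.471, 0.582, -0.412]
force: [0.3, -0.5, 0.2]
opening: 0.0422
```

Run:
```python
from h import *
s=r.get_state();print(np.linalg.inv(TR)@T(),s["opening"],s["time"],s["q"])
p,P=shot("wrist")
for k in pinpoint(p,"mark")[:3]: print((np.linalg.inv(TR)@np.r_[w(P,k["at"]),1])[:3],round(k["score"],2))
im=p["color"].astype(int);red=(im[...,0]>im[...,1]+50)&(im[...,0]>im[...,2]+50);red[270:]=0
C=(cloud(p,P)[red]-TR[:3,3])@TR[:3,:3]; print(red.sum(),np.median(C,0),np.percentile(C,[5,95],axis=0)); save("d.png",p["color"])
for n in["pin_left","pin_right"]:
    for k in pinpoint(p,n)[:1]: print(n,(np.linalg.inv(TR)@np.r_[w(P,k["at"]),1])[:3],round(k["score"],2))
```

```text
[[ 0.0091  1.      0.0021  0.0013]
 [ 0.1212  0.001  -0.9926 -0.0351]
 [-0.9926  0.0093 -0.1212  0.3353]
 [ 0.      0.      0.      1.    ]] 0.042195968178961006 10.15 [-0.3914  0.3856  1.159   0.1053  1.6586 -0.6034]
[0.0008 0.0075 0.2272] 0.73
209 [0.0016 0.003  0.2263] [[-0.0045 -0.0029  0.2252]
 [ 0.0078  0.0084  0.2274]]
pin_left [-0.002   0.1294  0.1992] 0.56
pin_right [-0.0043 -0.1277  0.2034] 0.8
```

```bash
cat >> h.py <<'E'
def down(x,y,z,yaw):
    X=np.eye(4);c,s=np.cos(np.radians(yaw)),np.sin(np.radians(yaw))
    X[:3,:3]=np.c_[[0,0,-1],[c,s,0],[s,-c,0]];X[:3,3]=[x,y,z];return X
E
python3 - <<'E'
from h import *
for x in [down(.54,-.04,.34,33),down(.5,.11,.34,54),down(.459,.261,.32,75)]: print(rel(x))
p,P=shot("top")
for k in pinpoint(p,"mark")[:3]: print((np.linalg.inv(TR)@np.r_[w(P,k["at"]),1])[:3],round(k["score"],2))
p,P=shot("side")
for k in pinpoint(p,"mark")[:3]: print((np.linalg.inv(TR)@np.r_[w(P,k["at"]),1])[:3],round(k["score"],2))
E
```

```text
[   9.365   -2.763 -132.81    -0.36    -0.128   -0.028]
[  29.526   -9.751 -286.578   -0.726   -0.123   -0.051]
[  69.668  -17.586 -438.924   -1.092   -0.115   -0.075]
[-0.0028 -0.0004  0.2234] 0.69
[ 0.0011 -0.0022  0.2249] 0.62
```

Call:
servo_tool([
  {"dx": 5,"dy": -1,"dz": -60,"rx": -0.18,"ry": -0.06,"rz": -0.01,"grip": -0.1},
  {"dx": 9,"dy": -3,"dz": -120,"rx": -0.36,"ry": -0.12,"rz": -0.03,"grip": 0},
  {"dx": 15,"dy": -5,"dz": -180,"rx": -0.54,"ry": -0.12,"rz": -0.04,"grip": 0},
  {"dx": 25,"dy": -8,"dz": -240,"rx": -0.7,"ry": -0.12,"rz": -0.05,"grip": 0},
  {"dx": 35,"dy": -11,"dz": -300,"rx": -0.82,"ry": -0.12,"rz": -0.06,"grip": 0},
  {"dx": 50,"dy": -14,"dz": -360,"rx": -0.96,"ry": -0.12,"rz": -0.07,"grip": 0},
  {"dx": 60,"dy": -16,"dz": -410,"rx": -1.05,"ry": -0.115,"rz": -0.075,"grip": 0},
  {"dx": 69.7,"dy": -17.6,"dz": -439,"rx": -1.092,"ry": -0.115,"rz": -0.075,"grip": 0},
  {"dx": 69.7,"dy": -17.6,"dz": -439,"rx": -1.092,"ry": -0.115,"rz": -0.075,"grip": 0},
  {"dx": 69.7,"dy": -17.6,"dz": -439,"rx": -1.092,"ry": -0.115,"rz": -0.075,"grip": 0},
])

```text
time: 11.8
ee_pos: [0.4602, 0.2594, 0.3188]
tcp_rot: [0.7, 0.093, 0.701, -0.094]
force: [0.3, -0.6, 0.0]
opening: 0.0472
```

Run:
```python
from h import *
s=r.get_state();print(T(),s["time"],s["q"])
p,P=shot("wrist")
for n in["cover","handle","access_hole"]:
    for k in pinpoint(p,n)[:2]: print(n,w(P,k["at"]),round(k["score"],2))
C=cloud(p,P).reshape(-1,3); im=p["color"].reshape(-1,3).astype(int)
blue=(im[:,2]>im[:,0]+40)&(C[:,2]>-.005)&(C[:,2]<.075); 
print(cv2.minAreaRect((C[blue][:,:2]*1000).astype(np.float32)))
b=(C[:,2]>.086)&(C[:,2]<.105)&(np.hypot(C[:,0]-.459,C[:,1]-.261)<.07)
print(b.sum(),cv2.minAreaRect((C[b][:,:2]*1000).astype(np.float32)),np.median(C[b],0))
save("e.png",p["color"])
```

```text
[[-0.0016  0.2615  0.9652  0.4602]
 [-0.0007  0.9652 -0.2615  0.2594]
 [-1.     -0.001  -0.0014  0.3188]
 [ 0.      0.      0.      1.    ]] 11.8 [ 0.4439  0.197   1.4318  0.0001  1.5146 -0.8623]
cover [ 0.4683  0.2774 -0.0011] 0.6
handle [0.4621 0.2585 0.0934] 0.93
access_hole [0.7326 0.162  0.0051] 0.73
access_hole [0.4684 0.3017 0.0584] 0.61
((467.48687744140625, 279.1629943847656), (115.47335815429688, 300.21954345703125), 73.09710693359375)
695 ((459.8652648925781, 260.1781311035156), (11.947358131408691, 89.02428436279297), 72.93614959716797) [0.4576 0.2609 0.0973]
```

View pics/e.png

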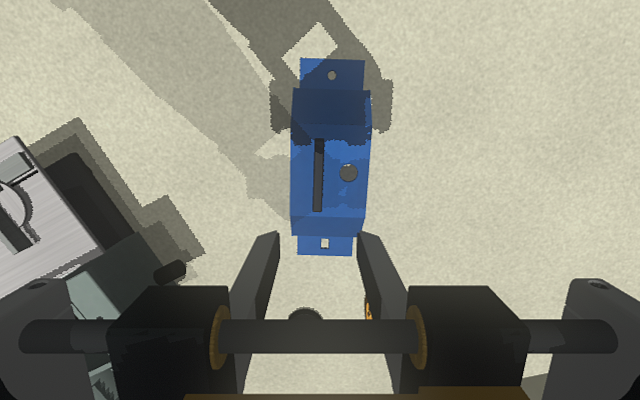

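Run:
```python
from h import *
for z in(.15,.091): print(rel(down(.4599,.2602,z,72.94)))
```

```text
[169.068   0.862  -0.331   0.033  -0.001   0.001]
[228.068   0.897  -0.289   0.033  -0.001   0.001]
```

Call:
servo_tool([
  {"dx": 60,"dy": 0.8,"dz": 0,"rx": 0.033,"ry": 0,"rz": 0,"grip": -0.1},
  {"dx": 115,"dy": 0.8,"dz": 0,"rx": 0.033,"ry": 0,"rz": 0,"grip": -0.2},
  {"dx": 169,"dy": 0.9,"dz": 0,"rx": 0.033,"ry": 0,"rz": 0,"grip": -0.2},
  {"dx": 200,"dy": 0.9,"dz": 0,"rx": 0.033,"ry": 0,"rz": 0,"grip": -0.2},
  {"dx": 220,"dy": 0.9,"dz": 0,"rx": 0.033,"ry": 0,"rz": 0,"grip": -0.2},
  {"dx": 228,"dy": 0.9,"dz": 0,"rx": 0.033,"ry": 0,"rz": 0,"grip": -0.2},
  {"dx": 228,"dy": 0.9,"dz": 0,"rx": 0.033,"ry": 0,"rz": 0,"grip": -0.2},
  {"dx": 228,"dy": 0.9,"dz": 0,"rx": 0.033,"ry": 0,"rz": 0,"grip": -1},
  {"dx": 228,"dy": 0.9,"dz": 0,"rx": 0.033,"ry": 0,"rz": 0,"grip": -1},
  {"dx": 228,"dy": 0.9,"dz": 0,"rx": 0.033,"ry": 0,"rz": 0,"grip": -1},
  {"dx": 228,"dy": 0.9,"dz": 0,"rx": 0.033,"ry": 0,"rz": 0,"grip": -1},
  {"dx": 228,"dy": 0.9,"dz": 0,"rx": 0.033,"ry": 0,"rz": 0,"grip": -1},
], squeeze=55)

```text
time: 13.5
ee_pos: [0.4602, 0.2599, 0.0913]
tcp_rot: [0.699, 0.105, 0.7, -0.105]
force: [-2.1, -5.2, 6.0]
opening: 0.0112
```

Run:
```python
from h import *
s=r.get_state();print(T(),s["opening"],s["force"],s["time"])
# handle target over seat: cover origin at seat centre +dz, handle at cover (-15,0,91)
for z in(.32,):
    h=(TR@[-.015,0,0,1])
    print(rel(down(h[0],h[1],z+.091,12.4)))
print(rel(down(.4599,.2602,.42,72.9)))
```

```text
[[-0.0008  0.2935  0.956   0.4602]
 [-0.0007  0.956  -0.2935  0.2599]
 [-1.     -0.0009 -0.0005  0.0913]
 [ 0.      0.      0.      1.    ]] 0.011187287356897715 [-2.0707 -5.1873  5.9509] 13.5
[-319.453 -353.917  200.348    1.057    0.       0.001]
[-328.681   -0.094   -0.593    0.001   -0.001    0.001]
```

Call:
servo_tool([
  {"dx": -5,"dy": 0,"dz": 0,"rx": 0,"ry": 0,"rz": 0,"grip": -1},
  {"dx": -20,"dy": 0,"dz": 0,"rx": 0,"ry": 0,"rz": 0,"grip": -1},
  {"dx": -50,"dy": 0,"dz": 0,"rx": 0,"ry": 0,"rz": 0,"grip": -1},
  {"dx": -85,"dy": 0,"dz": 0,"rx": 0,"ry": 0,"rz": 0,"grip": -1},
  {"dx": -120,"dy": 0,"dz": 0,"rx": 0,"ry": 0,"rz": 0,"grip": -1},
  {"dx": -155,"dy": 0,"dz": 0,"rx": 0,"ry": 0,"rz": 0,"grip": -1},
  {"dx": -190,"dy": 0,"dz": 0,"rx": 0,"ry": 0,"rz": 0,"grip": -1},
  {"dx": -225,"dy": 0,"dz": 0,"rx": 0,"ry": 0,"rz": 0,"grip": -1},
  {"dx": -260,"dy": 0,"dz": 0,"rx": 0,"ry": 0,"rz": 0,"grip": -1},
  {"dx": -290,"dy": 0,"dz": 0,"rx": 0,"ry": 0,"rz": 0,"grip": -1},
  {"dx": -310,"dy": 0,"dz": 0,"rx": 0,"ry": 0,"rz": 0,"grip": -1},
  {"dx": -319,"dy": 0,"dz": 0,"rx": 0,"ry": 0,"rz": 0,"grip": -1},
  {"dx": -319,"dy": 0,"dz": 0,"rx": 0,"ry": 0,"rz": 0,"grip": -1},
])

```text
time: 15.12
ee_pos: [0.4604, 0.2601, 0.4105]
tcp_rot: [0.699, 0.105, 0.699, -0.105]
force: [0.7, -0.1, -3.8]
opening: 0.0117
```

Run:
```python
from h import *
s=r.get_state();print(T(),s["opening"],s["force"],s["time"])
h=(TR@[-.015,0,0,1])
X=down(h[0],h[1],.411,12.4); print(rel(X))
for f in np.linspace(.1,1,10): print(rel(down(*(np.array([.4602,.2599,.411,72.9])*(1-f)+f*np.array([h[0],h[1],.411,12.4])))))
p,P=shot("wrist")
C=(np.linalg.inv(T())@np.c_[cloud(p,P).reshape(-1,3),np.ones(256000)].T).T[:,:3]
im=p["color"].reshape(-1,3).astype(int); b=(im[:,2]>im[:,0]+40)&(abs(C[:,1])<.1)
print("top plane",np.percentile(C[b][:,0],[2,25,50,75,98]))
k=b&(abs(C[:,0]-.032)<.008); A=np.c_[C[k][:,1:],np.ones(k.sum())]; print(k.sum(),np.linalg.lstsq(A,C[k][:,0],rcond=None)[0])
save("f.png",p["color"])
```

```text
[[-0.0004  0.2933  0.956   0.4604]
 [-0.0005  0.956  -0.2933  0.2601]
 [-1.     -0.0006 -0.0003  0.4105]
 [ 0.      0.      0.      1.    ]] 0.011738994153251437 [ 0.6985 -0.112  -3.7658] 15.125
[  -0.298 -353.938  200.431    1.057    0.       0.001]
[ -0.437 -35.641  19.974   0.106  -0.      0.001]
[ -0.422 -71.007  40.024   0.212  -0.      0.001]
[  -0.406 -106.374   60.075    0.318   -0.       0.001]
[  -0.391 -141.74    80.126    0.423   -0.       0.001]
[  -0.375 -177.107  100.177    0.529   -0.       0.001]
[  -0.36  -212.473  120.228    0.634   -0.       0.001]
[  -0.344 -247.839  140.278    0.74    -0.       0.001]
[  -0.329 -283.206  160.329    0.845    0.       0.001]
[  -0.314 -318.572  180.38     0.951    0.       0.001]
[  -0.298 -353.938  200.431    1.057    0.       0.001]
top plane [0.0297 0.0312 0.0399 0.0672 0.0871]
15823 [ 0.0095 -0.0276  0.0307]
```

View pics/f.png

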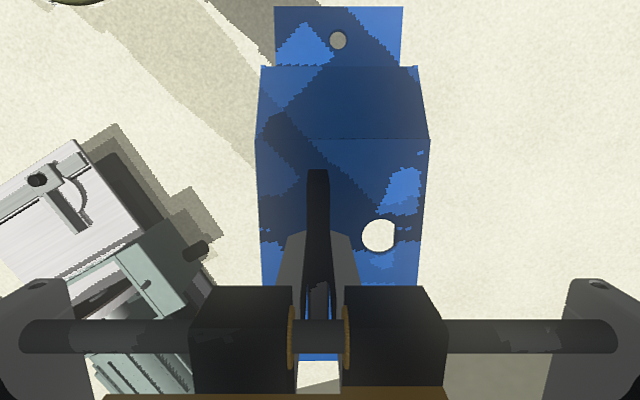

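Call:
servo_tool([
  {"dx": 0,"dy": -12,"dz": 7,"rx": 0.035,"ry": 0,"rz": 0,"grip": -1},
  {"dx": 0,"dy": -35.6,"dz": 20,"rx": 0.106,"ry": 0,"rz": 0,"grip": -1},
  {"dx": 0,"dy": -71,"dz": 40,"rx": 0.212,"ry": 0,"rz": 0,"grip": -1},
  {"dx": 0,"dy": -106,"dz": 60,"rx": 0.318,"ry": 0,"rz": 0,"grip": -1},
  {"dx": 0,"dy": -142,"dz": 80,"rx": 0.423,"ry": 0,"rz": 0,"grip": -1},
  {"dx": 0,"dy": -177,"dz": 100,"rx": 0.529,"ry": 0,"rz": 0,"grip": -1},
  {"dx": 0,"dy": -212,"dz": 120,"rx": 0.634,"ry": 0,"rz": 0,"grip": -1},
  {"dx": 0,"dy": -248,"dz": 140,"rx": 0.74,"ry": 0,"rz": 0,"grip": -1},
  {"dx": 0,"dy": -283,"dz": 160,"rx": 0.845,"ry": 0,"rz": 0,"grip": -1},
  {"dx": 0,"dy": -318,"dz": 180,"rx": 0.951,"ry": 0,"rz": 0,"grip": -1},
  {"dx": 0,"dy": -340,"dz": 193,"rx": 1.02,"ry": 0,"rz": 0,"grip": -1},
  {"dx": 0,"dy": -354,"dz": 200.4,"rx": 1.057,"ry": 0,"rz": 0,"grip": -1},
  {"dx": 0,"dy": -354,"dz": 200.4,"rx": 1.057,"ry": 0,"rz": 0,"grip": -1},
  {"dx": 0,"dy": -354,"dz": 200.4,"rx": 1.057,"ry": 0,"rz": 0,"grip": -1},
])

```text
time: 16.92
ee_pos: [0.5479, -0.1364, 0.4102]
tcp_rot: [0.551, 0.442, 0.551, -0.443]
force: [-0.1, 0.6, -4.8]
opening: 0.0112
```

Run:
```python
from h import *
s=r.get_state();print(np.linalg.inv(TR)@T(),s["opening"],s["force"],s["time"])
p,P=shot("wrist"); iT=np.linalg.inv(T())
W=cloud(p,P).reshape(-1,3); C=(iT@np.c_[W,np.ones(256000)].T).T[:,:3]
im=p["color"].reshape(-1,3).astype(int); b=(im[:,2]>im[:,0]+30)
k=b&(abs(C[:,0]-.032)<.01)&(C[:,2]>-.05)&(C[:,2]<.01)&(abs(C[:,1]-.015)<.045); print("top",k.sum(),np.linalg.lstsq(np.c_[C[k][:,1:],np.ones(k.sum())],C[k][:,0],rcond=None)[0])
k=b&(abs(C[:,0]-.087)<.012)&(C[:,2]<-.112)&(C[:,2]>-.147); print("tab",k.sum(),np.linalg.lstsq(np.c_[C[k][:,1:],np.ones(k.sum())],C[k][:,0],rcond=None)[0],np.percentile(C[k],[1,99],axis=0))
for n in["cover","access_hole","handle","pin_left","pin_right","seat"]:
    for q in pinpoint(p,n)[:1]: a=w(P,q["at"]);print(n,"tool",w(iT,a),"trim",w(np.linalg.inv(TR),a),round(q["score"],2))
save("g.png",p["color"])
```

```text
[[-0.0015  1.      0.001  -0.0151]
 [-0.0005  0.001  -1.      0.0006]
 [-1.     -0.0015  0.0005  0.4102]
 [ 0.      0.      0.      1.    ]] 0.011218093176463063 [-0.1046  0.5815 -4.7654] 16.925
top 8619 [0.0109 0.0004 0.0316]
tab 6587 [ 0.0102 -0.001   0.0865] [[ 0.0849 -0.0291 -0.1467]
 [ 0.0887  0.059  -0.1125]]
cover tool [ 0.0897  0.0174 -0.0055] trim [0.0022 0.0062 0.3205] 0.83
access_hole tool [ 0.032   0.0382 -0.0008] trim [0.0231 0.0015 0.3782] 0.88
handle tool [-0.0039  0.0016 -0.0006] trim [-0.0134  0.0013  0.4141] 0.89
```

View pics/g.png

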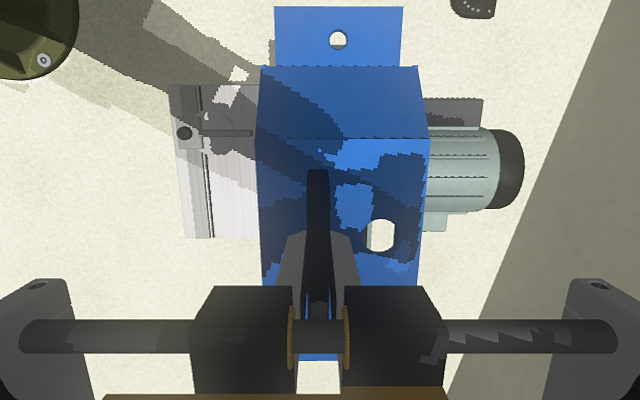

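Run:
```python
from h import *
i=np.linalg.inv(TR)
for a in([.5355,-.0091,.194],[.5895,-.2564,.1935]): print("pin",w(i,a))
p,P=shot("wrist"); iT=np.linalg.inv(T()); im=p["color"][20:60,315:360].astype(int)
bl=(im[...,2]>im[...,0]+30).astype(np.uint8); n,l,st,ce=cv2.connectedComponentsWithStats(1-bl); print(st,ce)
j=1+np.argmax(st[1:,4]);u,v=ce[j]+[315,20]
K=np.array(p["camera_matrix"]);d=np.array([(u-K[0,2])/K[0,0],-(v-K[1,2])/K[1,1],-1]);M=iT@P
o=M[:3,3];d=M[:3,:3]@d
t=(.0865-o[0])/d[0];h=o+t*d
for _ in range(3): t=(.0865+.0102*h[1]-o[0])/d[0];h=o+t*d
print("hole tool",h,"trim",w(i@T(),h))
```

```text
pin [0.0001 0.1277 0.194 ]
pin [-0.0002 -0.1255  0.1935]
[[   0    0   45   40 1566]
 [  15   11   17   18  234]] [[21.9029 19.4802]
 [22.6496 19.6325]]
hole tool [ 0.0867  0.0151 -0.1288] trim [-0.0001  0.1289  0.3234]
```

Call:
servo_tool([
  {"dx": 10,"dy": -0.9,"dz": 0,"rx": 0,"ry": 0,"rz": 0.01,"grip": -1},
  {"dx": 35,"dy": -0.9,"dz": 0,"rx": 0,"ry": 0,"rz": 0.01,"grip": -1},
  {"dx": 60,"dy": -0.9,"dz": 0,"rx": 0,"ry": 0,"rz": 0.01,"grip": -1},
  {"dx": 85,"dy": -0.9,"dz": 0,"rx": 0,"ry": 0,"rz": 0.01,"grip": -1},
  {"dx": 105,"dy": -0.9,"dz": 0,"rx": 0,"ry": 0,"rz": 0.01,"grip": -1},
  {"dx": 112,"dy": -0.9,"dz": 0,"rx": 0,"ry": 0,"rz": 0.01,"grip": -1},
  {"dx": 117,"dy": -0.9,"dz": 0,"rx": 0,"ry": 0,"rz": 0.01,"grip": -1},
  {"dx": 121,"dy": -0.9,"dz": 0,"rx": 0,"ry": 0,"rz": 0.01,"grip": -1},
  {"dx": 125,"dy": -0.9,"dz": 0,"rx": 0,"ry": 0,"rz": 0.01,"grip": -1},
  {"dx": 125,"dy": -0.9,"dz": 0,"rx": 0,"ry": 0,"rz": 0.01,"grip": -1},
])

```text
time: 18.58
ee_pos: [0.547, -0.1372, 0.285]
tcp_rot: [0.553, 0.445, 0.549, -0.441]
force: [1.1, 0.4, -3.7]
opening: 0.0115
```

Run:
```python
from h import *
s=r.get_state();print(np.linalg.inv(TR)@T(),s["opening"],s["force"],s["time"])
p,P=shot("wrist"); a=cv2.resize(p["color"][0:110,230:450],(660,330)); q,_=shot("side"); K=q["color"][250:400,210:430]
b=cv2.resize(q["color"][90:200,150:370],(440,220)); c=np.zeros((220,660,3),np.uint8);c[:,:440]=b; save("i.png",np.vstack([a,c]))
```

```text
[[ 0.0083  1.      0.0001 -0.0162]
 [-0.0006  0.0001 -1.      0.0001]
 [-1.      0.0083  0.0006  0.285 ]
 [ 0.      0.      0.      1.    ]] 0.011542334775657892 [ 1.1172  0.386  -3.6871] 18.575
```

View pics/i.png

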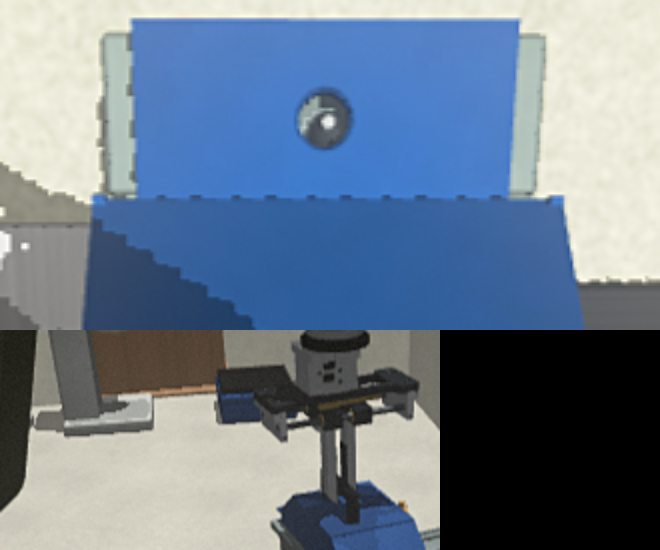

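Call:
servo_tool([
  {"dx": 3,"dy": 0,"dz": 0,"rx": 0,"ry": 0,"rz": 0,"grip": -1},
  {"dx": 6,"dy": 0,"dz": 0,"rx": 0,"ry": 0,"rz": 0,"grip": -1},
  {"dx": 9,"dy": 0,"dz": 0,"rx": 0,"ry": 0,"rz": 0,"grip": -1},
  {"dx": 11.5,"dy": 0,"dz": 0,"rx": 0,"ry": 0,"rz": 0,"grip": -1},
  {"dx": 13,"dy": 0,"dz": 0,"rx": 0,"ry": 0,"rz": 0,"grip": -1},
  {"dx": 14,"dy": 0,"dz": 0,"rx": 0,"ry": 0,"rz": 0,"grip": -1},
  {"dx": 14,"dy": 0,"dz": 0,"rx": 0,"ry": 0,"rz": 0,"grip": -1},
])

```text
time: 19.55
ee_pos: [0.5472, -0.1372, 0.2714]
tcp_rot: [0.553, 0.445, 0.549, -0.441]
force: [-0.5, -0.3, -5.0]
opening: 0.0116
```

Run:
```python
from h import *
s=r.get_state();print(np.linalg.inv(TR)@T(),s["opening"],s["force"],s["wrist_torque"],s["time"])
p,P=shot("wrist"); W=(np.linalg.inv(TR)@np.c_[cloud(p,P).reshape(-1,3),np.ones(256000)].T).T[:,:3]
im=p["color"].reshape(-1,3).astype(int); b=(im[:,2]>im[:,0]+30)
k=b&(abs(W[:,2]-.184)<.015)&(W[:,1]>.112)&(W[:,1]<.147); print("tab",np.median(W[k],0),np.linalg.lstsq(np.c_[W[k][:,:2],np.ones(k.sum())],W[k][:,2],rcond=None)[0])
k=b&(abs(W[:,2]-.239)<.012)&(W[:,1]>-.01)&(W[:,1]<.05); print("top",np.median(W[k],0),np.linalg.lstsq(np.c_[W[k][:,:2],np.ones(k.sum())],W[k][:,2],rcond=None)[0])
```

```text
[[ 0.0087  1.      0.     -0.016 ]
 [-0.0009  0.0001 -1.      0.    ]
 [-1.      0.0087  0.0009  0.2714]
 [ 0.      0.      0.      1.    ]] 0.011642384960361758 [-0.5253 -0.3336 -4.9567] [-0.0588 -0.0444  0.0158] 19.55
tab [-0.0003  0.1303  0.1846] [-0.0023 -0.0007  0.1847]
top [0.0071 0.0271 0.2398] [-0.0018  0.0001  0.2398]
```

Call:
servo_tool([
  {"dx": 0.7,"dy": 0,"dz": 0,"rx": 0,"ry": 0,"rz": 0,"grip": -1},
  {"dx": 1.4,"dy": 0,"dz": 0,"rx": 0,"ry": 0,"rz": 0,"grip": -1},
  {"dx": 1.4,"dy": 0,"dz": 0,"rx": 0,"ry": 0,"rz": 0,"grip": -1},
])

```text
time: 19.98
ee_pos: [0.5473, -0.1373, 0.271]
tcp_rot: [0.554, 0.445, 0.548, -0.441]
force: [-3.3, 1.3, 6.2]
opening: 0.0115
```

Call:
servo_tool([
  {"dx": 0,"dy": 0,"dz": 0,"rx": 0,"ry": 0,"rz": 0,"grip": -1},
  {"dx": 0,"dy": 0,"dz": 0,"rx": 0,"ry": 0,"rz": 0,"grip": -0.5},
  {"dx": 0,"dy": 0,"dz": 0,"rx": 0,"ry": 0,"rz": 0,"grip": -0.3},
  {"dx": 0,"dy": 0,"dz": 0,"rx": 0,"ry": 0,"rz": 0,"grip": -0.3},
  {"dx": -5,"dy": 0,"dz": 0,"rx": 0,"ry": 0,"rz": 0,"grip": -0.3},
  {"dx": -25,"dy": 0,"dz": 0,"rx": 0,"ry": 0,"rz": 0,"grip": -0.3},
  {"dx": -60,"dy": 0,"dz": 0,"rx": 0,"ry": 0,"rz": 0,"grip": -0.3},
  {"dx": -110,"dy": 0,"dz": 0,"rx": 0,"ry": 0,"rz": 0,"grip": -0.3},
  {"dx": -140,"dy": 0,"dz": 0,"rx": 0,"ry": 0,"rz": 0,"grip": -0.3},
  {"dx": -140,"dy": 0,"dz": 0,"rx": 0,"ry": 0,"rz": 0,"grip": -0.3},
])

```text
time: 21.22
ee_pos: [0.5461, -0.1374, 0.4134]
tcp_rot: [0.555, 0.446, 0.547, -0.44]
force: [0.8, -0.0, -1.6]
opening: 0.0329
```

Run:
```python
from h import *
s=r.get_state();print(T()[:3,3],s["opening"],s["force"],s["time"])
p,P=shot("wrist"); W=(np.linalg.inv(TR)@np.c_[cloud(p,P).reshape(-1,3),np.ones(256000)].T).T[:,:3]
im=p["color"].reshape(-1,3).astype(int); b=(im[:,2]>im[:,0]+30)
for sg in(1,-1):
    k=b&(abs(W[:,2]-.184)<.015)&(sg*W[:,1]>.112)&(sg*W[:,1]<.15); print("tab",k.sum(),np.median(W[k],0),np.percentile(W[k][:,0],[1,99]))
k=b&(abs(W[:,2]-.239)<.012)&(abs(W[:,1])<.055); print("top",np.linalg.lstsq(np.c_[W[k][:,:2],np.ones(k.sum())],W[k][:,2],rcond=None)[0])
for n in["cover","access_hole","seat"]:
    for q in pinpoint(p,n)[:1]: print(n,w(np.linalg.inv(TR),w(P,q["at"])),round(q["score"],2))
save("j.png",p["color"])
```

```text
[ 0.5461 -0.1374  0.4134] 0.032888867443224716 [ 0.7812 -0.0118 -1.5669] 21.225
tab 2771 [-0.0005  0.1315  0.1845] [-0.0446  0.0443]
tab 1016 [-0.013  -0.1328  0.1845] [-0.0445  0.0258]
top [-0.0009 -0.0002  0.2395]
cover [0.0006 0.0016 0.1795] 0.55
access_hole [0.0267 0.0035 0.2384] 0.96
```

View pics/j.png

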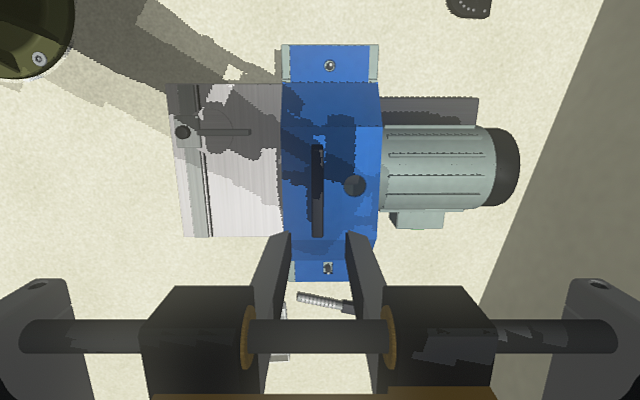

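The cover sits flat with both pins showing through their holes, at (330,65) and (327,268). The access hole at (354,186) is on the motor side, and nothing is touching the robot. I'm handing the job in.

```bash
python3 -c "
from h import *
print(r.get_state()['dq'],r.finish_job())"
```

```text
the job is handed in; nothing more can be done
[-0.0004 -0.0009 -0.0002 -0.0004  0.0025  0.0012] None
```

The red mark is at the top, the cover is seated over both pins, and the job is handed in, with the last reading at about 21 s of the 72 s.

- **Wheel:** I pinched the rim and turned it in two strokes, 80° and then 46°, towards the trimmer's -y. I then let go and backed off. The readings of the mark's sideways offset from the top did not fully agree:

  | Source | y offset (mm) | Height above bench (mm) |
  |---|---|---|
  | Wrist depth | +3 | 226 |
  | Wrist network | +7.5 | 227 |
  | Top network | -0.4 | 223 |
  | Side network | -2.2 | 225 |

  All are within the 10 mm limit. I could not check the mark again once the cover was on.
- **Cover:** I gripped it by the handle, turned it about 60° and lowered it over the pins until it touched. I pressed lightly, at about 10 N, before letting go.
- **Last checks:** Both tabs' tops measured 184.5 mm, where flush is 184 mm. Tilt was about 0.001 rad and the centre about 2 mm off by the network. The access hole was at +27 mm, on the motor side, and both pins showed in their holes. The gripper was about 140 mm clear of the cover and the arm was still.
- **Bystanders:** I did not go near them, but I did not re-measure their positions at the end.

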